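# Turn a trolley wheel valve-up by its spokes

## Robot

A 6-joint arm with a two-finger parallel gripper is mounted at the origin on the work surface. World frame = base frame: x ahead of the robot, y to its left, z up, the work surface at z = 0. Lengths are in m, angles in rad, forces in N, time in s.
With the tool pointing down it reaches from about 0.25 to 0.775 m from the base axis. Payload 4 kg.
Tool frame: the origin (TCP) lies on the centre line of the jaws, within the pads' length; the fingertips stand 19 mm ahead of it and the grasp point (between the pads) is the TCP; x points along the fingers, z is the direction in which the jaws open and shut, and the axes are right-handed (so a half turn about x gives the same grasp; the last joint's range is limited). The gripper opens to 94 mm and grips with 3 to 60 N. Pads are 16 mm wide; open, the fingers measure 119 mm over their backs; the gripper's body (75 mm by 177 mm) begins 78 mm behind the grasp point.
Start: joints at [-1.441, 0.087, 1.371, -0, 1.684, -0.103], TCP at [0.127, -0.535, 0.192] pointing down, gripper open.
Joint ranges: [-3.1, 3.1], [-0.76, 2.03], [0.27, 2.55], [-1.08, 4.22], [0.17, 2.65], [-2.57, 2.57]. Speed limits (rad/s): [2.79, 2.79, 3.14, 3.14, 3.14, 3.14].

## Interface

Orientations are given as [roll, pitch, yaw] about the fixed x, y, z axes, in that order (R = Rz(yaw) Ry(pitch) Rx(roll)).
In Python, from bench import robot, snapshot, camera_params gives the robot as it stands.
- The arm moves only by the tool step_arm, never from a script. Its argument "motion" is text: rows parted by semicolons, each of 7 numbers parted by spaces: the opening in per cent of the stroke, from 0 (shut) to 100 (fully open), then the shift along the tool's x, y, z in cm, then the turn, a rotation vector about the tool's x, y, z in rad. A call has 1 to 20 rows; each row shifts and turns the commanded pose from where the row before left it, along the tool's axes as they then stand; what a row does not reach is not made up. A row lasts 1/12 s, in which the tool goes at most 41.7 mm and 7.16 degrees, less where a joint would pass 70% of its speed; a pose out of reach is approached as far as the arm can. A call with a gripper value outside its range is refused whole. The fingers move at their own pace and stop on an object; the grip force is fixed at half the most. Time passes only in rows, so rows that do not move let the fingers close. It gives the time, the measured TCP pose, the force and the opening at its end, in the units of the state.
- robot.get_obs(): the state, without advancing time (a new reading comes with each control period).
- snapshot(name): name is "scene" or "top"; returns the picture (420x560x3 uint8, red, green, blue); there is no depth.
- camera_params(name): a dict with "fx", "fy", "cx", "cy" (pixels), "D" ([k1, k2, p1, p2, k3] as OpenCV has them; the pictures are not rectified), "R" (3x3) and "t" (3): a world point X has camera coordinates R X + t. Camera axes: x right, y down, z forward; pixel columns grow to the right and rows downward; lengths in m; the calibration is good to about 2 mm. A picture is of the moment at which its call begins. camera_params takes no time and is no camera call.
- robot.close_job(): hands the job in, once; it reports no verdict.
The state is a dict: "time": time; "joint_positions": joint angles; "qvel": joint speeds; "joint_torque": joint torques, N m; "tool_pos": TCP position; "ee_rot": TCP orientation; "wrist_force": force on the tool from outside, world axes, zero at the start; "wrist_torque": the same for the moment, N m; "width": finger opening in m.
Only numpy, scipy, OpenCV 4.12 (cv2) and the standard library are available. Lean on these libraries where they do the work, as an engineer would, in place of code of your own. Each camera call takes 0.05 s, during which the arm holds its last target.

## Task

The coil trolley's wheel sits on the bench stand to be pumped up: with the fingertips, push its spokes to turn it (either way round) until the valve stem points straight up, at the very top of the wheel, then take the fingers away. Use at least two separate pushes, with the fingers drawn right out of the wheel between them while the stem is still well short of the top. Push only the spokes: keep off the tyre (its sealant is wet) and off the valve stem, lift nothing, and leave the other things on the bench where they are.

Things in the scene. Friction and masses are not known exactly. Their poses are not given: they have to be found in the camera images.
- wheel: Spoked trolley wheel, 300 mm across the tyre, facing to the robot's right and partly back to it, and leaning back: its plane is 40 degrees from vertical. Origin at the hub's centre, 190 mm above the bench. Axes turn with the wheel: z is the axle, out of the front face and up, x from the hub to the valve stem. At the start the stem is 100 to 180 degrees from the top, on either side.
- spoke (a point): Point on one of the five steel spokes, 70 mm from the axle. Spokes are straight bars, 12 mm wide, 10 mm thick, centred 4 mm in front of the wheel's plane, from hub to rim (inner radius 108 mm), at 36, 108, 180, 252, 324 degrees from the wheel's x about its z: the stem lies midway between two. Gaps are open right through. Same axes as the wheel.
- nut (a point): The front end of the axle nut, 33 mm before the hub's centre on the axle; the hub is 52 mm in diameter and its front 25 mm before the centre. The bearing is stiff (about 0.2 N m): the wheel stays where it is left, coasting only a few degrees after a brisk push.
- tyre: The black rubber tyre, fixed to the wheel: round section 38 mm thick, from 112 to 150 mm radius, standing 19 mm out before and behind the wheel's plane; the grey rim inside it is 36 mm wide. Same origin and axes as the wheel. Not to be touched.
- valve: The valve stem with its black cap, fixed to the wheel, 8 to 12 mm thick: it comes inwards from the rim along the wheel's x axis, from 108 to 74 mm radius, 6 mm in front of the wheel's plane. Origin and axes as the wheel's. Not to be touched.
- stem (a point): The middle of the valve stem, 91 mm from the hub's centre along the wheel's x axis and 6 mm in front of its plane. When the stem points straight up this point is at its highest, directly above and behind the hub's centre as seen from the front.
- stand: The fixed bench stand: grey base plate 260 x 200 x 12 mm on the bench, and behind the wheel a 40 mm square post with thin braces carrying the axle, the post standing below and about 75 mm behind the hub and 145 mm high. Origin on the bench directly below the hub's centre; -x is the way the wheel faces, y to the left along the wheel's plane, z up.
- can: A loose closed metal can, 60 mm diameter, 130 mm high, standing near the wheel; origin at the centre of its underside. Leave alone.
- jar: A loose clear jar with a steel lid, 64 mm diameter, 75 mm high, standing near the wheel; origin at the centre of its underside. Leave alone.
- coil: A loose steel ring of coiled wire lying flat, 110 mm outside, 80 mm inside, 22 mm high, behind the wheel; origin at the centre of its underside. Leave alone.
- wrench: A loose open-ended wrench, 170 mm long, lying flat near the wheel; its length is along its x axis; origin under it near the middle. Leave alone.

How it is judged:
On the way, in this order (a step that is already met when the one before it is completed fails the run):
1. the fingers push a spoke and the valve stem has come at least 25 mm from where it started (contact force between the fingers and wheel above 0.5 N and distance of stem from where it was at the start of the episode above 0.025 m).
2. the fingers are drawn out from between the spokes, clear of the wheel, while the stem is still well short of the top (more than about 17 degrees) (contact force between the fingers and wheel below 0.05 N and z of the grasp point in the frame of wheel above 0.03 m and not (y of stem in the frame of stand between -0.027 and 0.027 m and z of stem in the frame of stand above 0.2 m)), for 0.2 s.
3. the fingers push the wheel again (contact force between the fingers and wheel above 0.5 N).
At the end, for the whole second after the job is handed in: The valve stem is at the top of the wheel, its middle within 11 mm sideways (about 7 degrees) of straight above the hub, the wheel at rest, and the can, jar, coil and wrench within 30 mm of where they stood (y of stem in the frame of stand between -0.011 and 0.011 m and z of stem in the frame of stand above 0.2 m and angular speed of wheel below 0.03 rad/s and distance of each of can, jar, coil, wrench from where it was at the start of the episode below 0.03 m); the robot touches nothing.
It fails at once if the tyre is touched (over 2 N) (contact force between tyre and anything else above 2 N).
It fails at once if the valve stem is pushed (over 1.5 N) (contact force between valve and anything else above 1.5 N).
It fails at once if a bystander is moved more than 30 mm or lifted (distance of any of can, jar, coil, wrench from where it was at the start of the episode above 0.03 m or height (world z) of any of can, jar, coil, wrench above 0.015 m).
It also fails if it takes over 54 s, if anything falls off the work surface, if the arm or the gripper's body presses on something with over 40 N, if the wrist force passes 120 N, or if a joint passes its speed limit or range.

## Working session

There is one attempt and no reset: what is moved stays moved. The work goes in short steps, Python scripts to look and compute and a tool call to move; the robot and the scene stay as the last step left them, time stands still between calls to the robot, and variables do not carry over. Pictures are saved under pics/ and viewed, and the job is handed in when it is done.

Besides the shell and the picture viewer there is one more tool, called after ">>>" as name(argument=value, ...) on one line, values as JSON. step_arm: Moves the arm, as the interface text tells. Its arguments: {"type":"object","properties":{"motion":{"type":"string"}},"required":["motion"]}

```bash
mkdir -p pics; ls
python3 - <<'E'
from bench import robot, snapshot, camera_params
import cv2,numpy as np
for n in("scene","top"):
    im=snapshot(n); cv2.imwrite(f"pics/{n}0.png",im[:,:,::-1])
    p=camera_params(n); print(n,{k:np.round(np.array(v),4).tolist() for k,v in p.items()}, "pos",-np.array(p["R"]).T@np.array(p["t"]))
print(robot.get_obs())
E
```

```text
pics
scene {'fx': 428.0736, 'fy': 428.0736, 'cx': 282.4296, 'cy': 208.0916, 'D': [-0.0599, 0.0, 0.0, 0.0, 0.0], 'R': [[0.0011, 0.9999, 0.0137], [0.5536, 0.0108, -0.8327], [-0.8328, 0.0085, -0.5535]], 't': [-0.0553, -0.1768, 1.6088]} pos [1.43775231 0.04352573 0.7440716 ]
top {'fx': 414.501, 'fy': 414.501, 'cx': 279.8119, 'cy': 204.6, 'D': [-0.1247, 0.0, 0.0, 0.0, 0.0], 'R': [[0.0108, -0.9997, -0.0211], [-0.997, -0.0092, -0.077], [0.0768, 0.0219, -0.9968]], 't': [0.0596, 0.6078, 1.1097]} pos [0.52017755 0.04081609 1.15421249]
{'time': 0.1, 'joint_positions': array([-1.44110707e+00,  8.79081786e-02,  1.37207931e+00,  7.04171007e-07,
        1.68361605e+00, -1.03136803e-01]), 'qvel': array([ 0.00060991, -0.0010663 , -0.00370568, -0.00050645,  0.000242  ,
        0.00103529]), 'joint_torque': array([ 2.55426865e-03, -3.41254771e+01, -3.03300941e+01,  7.20363809e-02,
        3.04265250e-02, -1.01689791e-04]), 'tool_pos': array([ 0.12680916, -0.53464866,  0.19111854]), 'ee_rot': array([3.03810782, 1.56878545, 1.70013763]), 'wrist_force': array([0.63235833, 0.43902842, 0.09672451]), 'wrist_torque': array([-0.02408974, -0.02266277,  0.05316701]), 'width': 0.09380615733491612}
```

View pics/scene0.png

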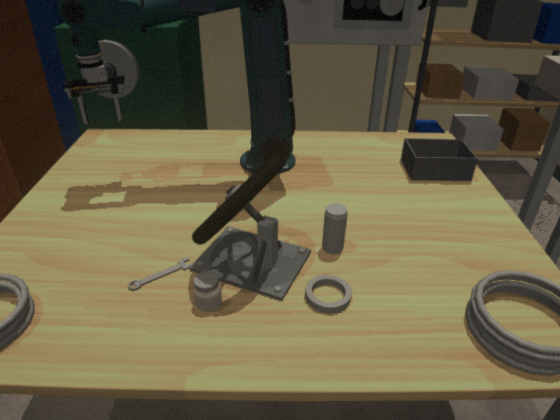

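View pics/top0.png

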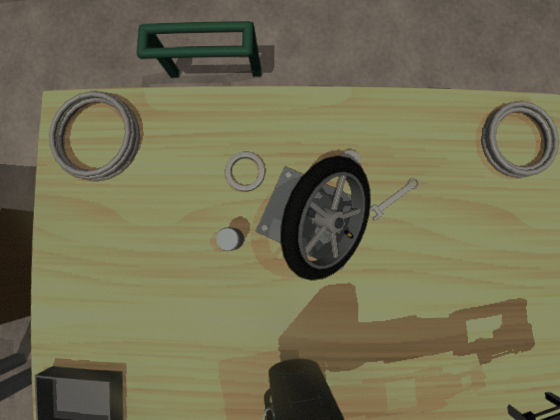

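Run:
```python
import cv2
im=cv2.imread("pics/top0.png"); cv2.imwrite("pics/top0z.png",cv2.resize(im[140:290,240:440],None,fx=4,fy=4,interpolation=cv2.INTER_CUBIC))
im=cv2.imread("pics/scene0.png"); cv2.imwrite("pics/scene0z.png",cv2.resize(im[150:320,170:370],None,fx=3.5,fy=3.5,interpolation=cv2.INTER_CUBIC))
```

```text
(no output)
```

View pics/top0z.png

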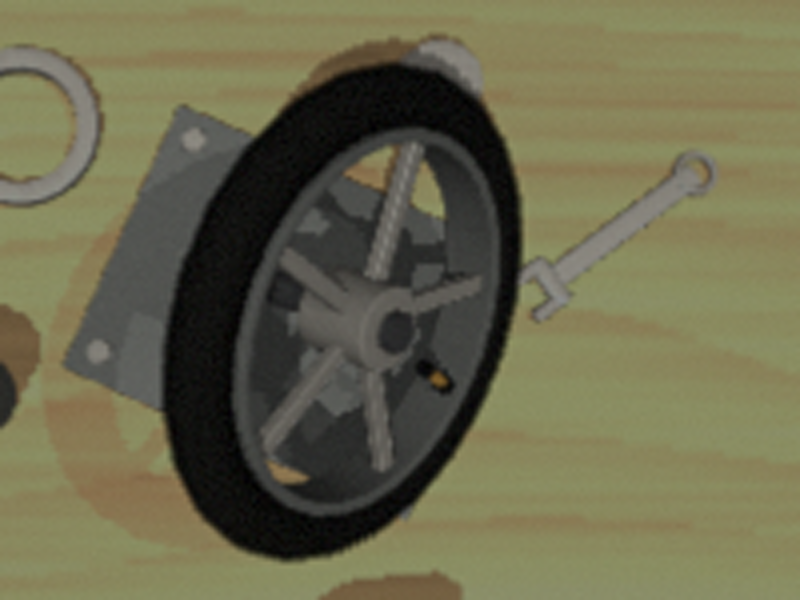

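View pics/scene0z.png

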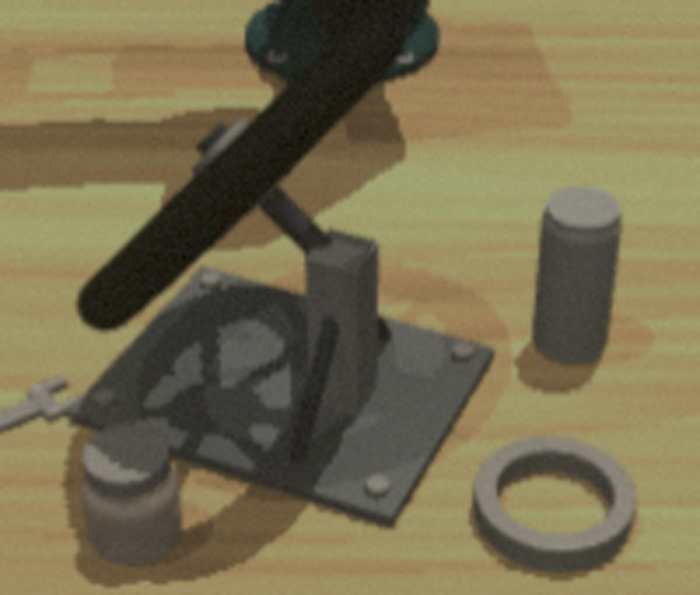

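```bash
cat > h.py <<'E'
import numpy as np,cv2
from bench import camera_params
def proj(n,X):
    p=camera_params(n); R=np.array(p["R"]);t=np.array(p["t"])
    K=np.array([[p["fx"],0,p["cx"]],[0,p["fy"],p["cy"]],[0,0,1.]])
    return cv2.projectPoints(np.asarray(X,float).reshape(-1,1,3),cv2.Rodrigues(R)[0],t,K,np.array(p["D"],float))[0].reshape(-1,2)
def frame(yaw):
    # stand: -x facing dir; f = horizontal facing
    f=np.array([np.cos(yaw),np.sin(yaw),0]); c,s=np.cos(np.radians(40)),np.sin(np.radians(40))
    n=c*f+np.array([0,0,s]); up=np.array([0,0,c])-s*f
    y=np.cross([0,0,1.],-f)   # stand y
    return n,up,y
def hub(x,y): return np.array([x,y,0.19])
def wp(p,r,ang,h):
    """point on wheel: polar angle ang from up, about n (ccw seen from the front), r, height h"""
    n,up,_=frame(p[2]); l=np.cross(n,up)
    r,ang,h=np.broadcast_arrays(r,ang,h)
    return hub(p[0],p[1])+r[...,None]*(np.cos(ang)[...,None]*up+np.sin(ang)[...,None]*l)+h[...,None]*n
E
cat > fit.py <<'E'
import numpy as np,cv2
from h import *
from scipy.optimize import least_squares
C={}
for n,(y0,y1,x0,x1) in (("top",(150,285,270,378)),("scene",(150,246,185,290))):
    im=cv2.imread(f"pics/{n}0.png").astype(int)
    m=np.zeros(im.shape[:2],np.uint8); m[y0:y1,x0:x1]=(im[y0:y1,x0:x1].max(2)<(38))
    k,l,st,_=cv2.connectedComponentsWithStats(m); i=1+np.argmax(st[1:,4]); m=(l==i).astype(np.uint8)
    cs,_=cv2.findContours(m,cv2.RETR_EXTERNAL,cv2.CHAIN_APPROX_NONE); c=max(cs,key=len)[:,0].astype(float)
    print(n,st[i]); C[n]=c
    cv2.imwrite(f"pics/m_{n}.png",m*255)
a=np.linspace(0,2*np.pi,120); b=np.linspace(0,2*np.pi,24); A,B=np.meshgrid(a,b)
def hullp(p,n):
    X=wp(p,131+19*np.cos(B),A,19*np.sin(B)) if 0 else wp(p,.131+.019*np.cos(B),A,.019*np.sin(B))
    return cv2.convexHull(proj(n,X).astype(np.float32))
def res(p,use=("top",)):
    r=[]
    for n in use:
        h=hullp(p,n); c=C[n]
        r.append([cv2.pointPolygonTest(h,(float(q[0]),float(q[1])),True)-.5 for q in c[::2]])
    return np.concatenate(r)
if __name__=="__main__":
  for use in (("top",),("top","scene")):
    s=least_squares(res,[.55,-.08,np.radians(-110)],kwargs=dict(use=use),loss="soft_l1",diff_step=1e-4,x_scale=[.01,.01,.1])
    print(use,s.x,np.degrees(s.x[2]),np.abs(res(s.x)).mean(),np.abs(res(s.x,("scene",))).mean())
E
python3 fit.py
```

```text
top [ 281  156   89  124 3405]
scene [ 193  150   97   93 2154]
('top',) [ 0.56241068 -0.05282446 -1.96546764] -112.61300034429857 0.8015351705204992 3.309757114583569
('top', 'scene') [ 0.5606533  -0.05346397 -1.96854641] -112.7894008564832 0.8391605656523976 3.130661054897014
```

```bash
cat > ov.py <<'E'
import numpy as np,cv2
from h import *
P=[.5616,-.0530,-1.967]
def draw(fn,n,p,th,out,crop,s,extra=None):
    im=cv2.imread(fn); y0,y1,x0,x1=crop
    im=cv2.resize(im[y0:y1,x0:x1],None,fx=s,fy=s,interpolation=cv2.INTER_CUBIC)
    def L(X,c):
        q=((proj(n,X)+.5-[x0,y0])*s-.5); cv2.polylines(im,[np.round(q).astype(np.int32)],False,c,1,cv2.LINE_AA)
    a=np.linspace(0,2*np.pi,90)
    L(wp(p,.112,a,.018),(0,255,0)); L(wp(p,.15,a,0),(0,200,255)); L(wp(p,.013,a,.033),(255,0,255)); L(wp(p,.026,a,.025),(255,0,255))
    for k in range(5):
        L(wp(p,np.array([.03,.108]),th+np.radians(36+72*k),.009),(0,0,255))
    L(wp(p,np.array([.074,.108]),th,.006),(255,255,0))
    if extra is not None:
        for e in extra: L(e,(255,0,0))
    cv2.imwrite(out,im)
TOPC=(140,290,240,440); SCC=(150,320,170,370)
E
python3 - <<'E'
from ov import *
g=np.radians(np.arange(-180,180,.5))
q=proj("top",wp(P,.091,g,.006)); d=np.linalg.norm(q-[348.6,233.9],axis=1); i=d.argmin(); print(np.degrees(g[i]),d[i])
th=g[i]
draw("pics/top0.png","top",P,th,"pics/o1.png",TOPC,4)
draw("pics/scene0.png","scene",P,th,"pics/o2.png",SCC,3.5)
E
```

```text
174.0 0.3429491614714082
```

View pics/o1.png

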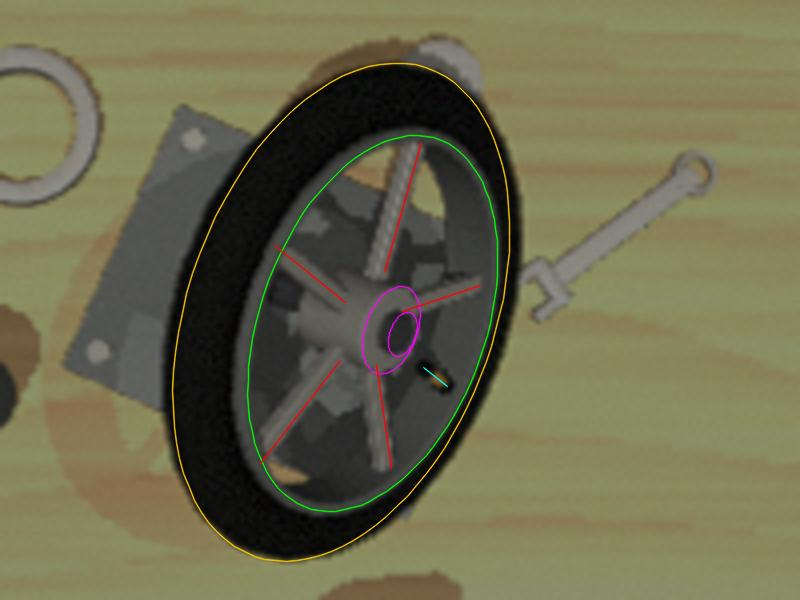

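View pics/o2.png

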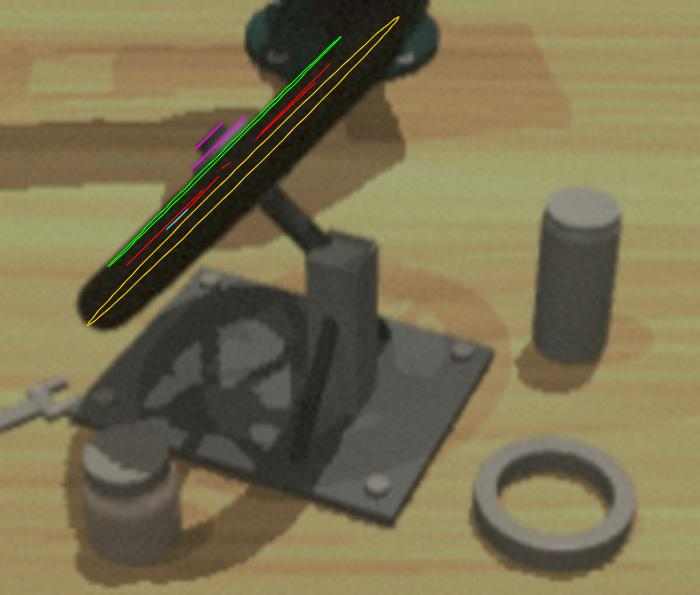

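```bash
cat > lm.py <<'E'
from ov import *
from scipy.optimize import least_squares
# zoom coords of spoke centreline samples (zoom 4 top): list per spoke k (angle th+36+72k)
S={}
def z(pts): return (np.array(pts,float)+.5)/4-.5+[240,140]
im=cv2.imread("pics/top0.png")
cv2.imwrite("pics/top0zz.png",cv2.resize(im[165:275,290:375],None,fx=7,fy=7,interpolation=cv2.INTER_CUBIC)[:, :])
E
python3 lm.py
python3 - <<'E'
import cv2
im=cv2.imread("pics/top0zz.png");print(im.shape)
im=cv2.convertScaleAbs(im,alpha=1.6,beta=0)
cv2.imwrite("pics/zzA.png",im[:600]);cv2.imwrite("pics/zzB.png",im[170:])
E
```

```text
(770, 595, 3)
```

View pics/zzA.png

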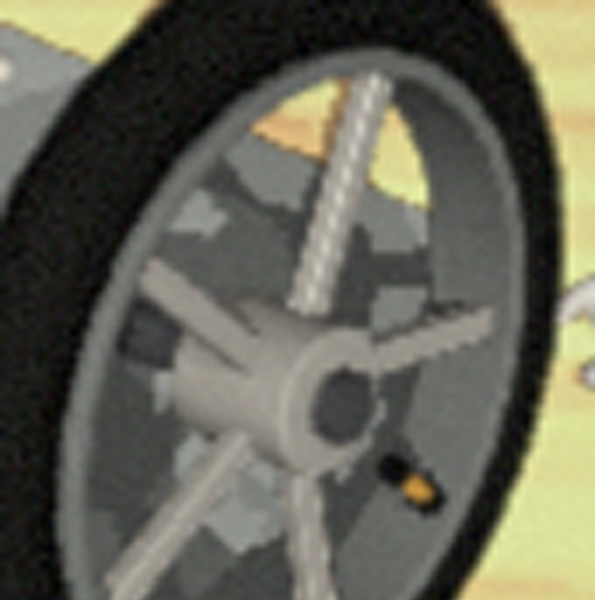

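View pics/zzB.png

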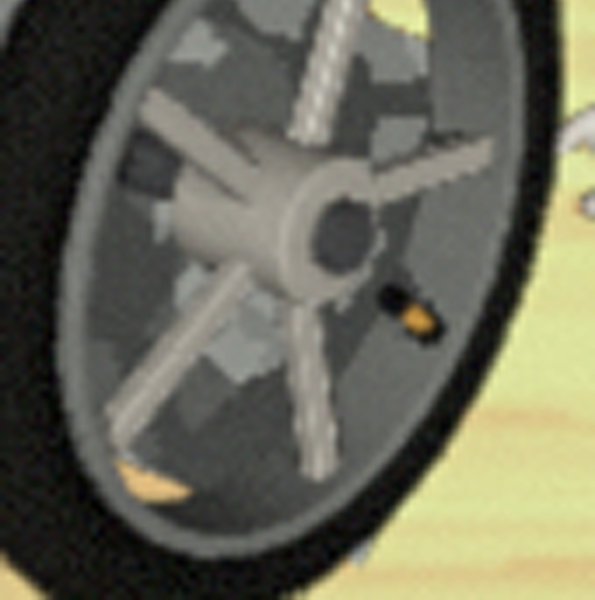

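```bash
cat > lm.py <<'E'
from ov import *
from scipy.optimize import least_squares
def z(q): return (np.array(q,float)+.5)/7-.5+[290,165]
# spokes by angle order: model positions for k
spk=[((370,80),(308,300)),((488,318),(375,355)),((320,640),(302,480)),((115,610),(243,438)),((150,270),(250,345))]
rim={"t":(375,47),"l":(58,510),"r":(525,270),"b":(230,725)}
nut=z((345,405)); val=z((413,485))
a=np.linspace(0,2*np.pi,360)
def match(p):
    ks=[]
    for e,_ in spk:
        d=[np.linalg.norm(proj("top",wp(p,.105,p[3]+np.radians(36+72*k),.007))[0]-z(e)) for k in range(5)]
        ks.append(int(np.argmin(d)))
    return ks
KS=match([*P,np.radians(174)]); print(KS)
def res(v):
    p=[v[0],v[1],v[2]]; th=v[3]; r=[]
    r+=list(proj("top",wp(p,0,0,.033))[0]-nut); r+=list(proj("top",wp(p,.091,th,.006))[0]-val)
    for k,(e,ro) in zip(KS,spk):
        A,B=proj("top",wp(p,np.array([.03,.108]),th+np.radians(36+72*k),.007)); d=(B-A)/np.linalg.norm(B-A); m=np.array([-d[1],d[0]])
        r+=[(z(e)-A)@m,(z(ro)-A)@m]
    q=proj("top",wp(p,v[4],a,.018))
    r+=[q[:,1].min()-z(rim["t"])[1],q[:,0].min()-z(rim["l"])[0],q[:,0].max()-z(rim["r"])[0],q[:,1].max()-z(rim["b"])[1]]
    return np.array(r)
s=least_squares(res,[*P,np.radians(174),.113],loss="soft_l1",x_scale=[.01,.01,.1,.1,.01])
print(s.x,np.degrees(s.x[2:4])); print(np.round(res(s.x),1))
p=s.x[:3];th=s.x[3]
draw("pics/top0.png","top",p,th,"pics/o1.png",TOPC,4)
draw("pics/scene0.png","scene",p,th,"pics/o2.png",SCC,3.5)
E
python3 lm.py
```

```text
[1, 0, 4, 3, 2]
[ 0.56303457 -0.05089684 -1.97183643  3.03603306  0.11652253] [-112.97790509  173.95188099]
[ 0.4  0.1 -1.2 -0.6 -0.5 -0.4  0.   0.1  0.4 -0.2 -0.9  0.1  0.2  0.9
 -0.4  1.1 -0.3  0.4]
```

View pics/o1.png

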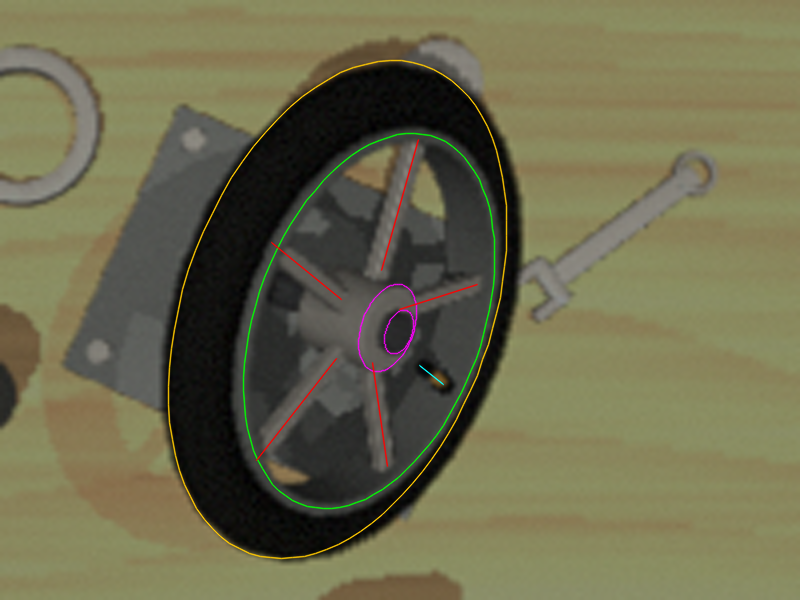

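View pics/o2.png

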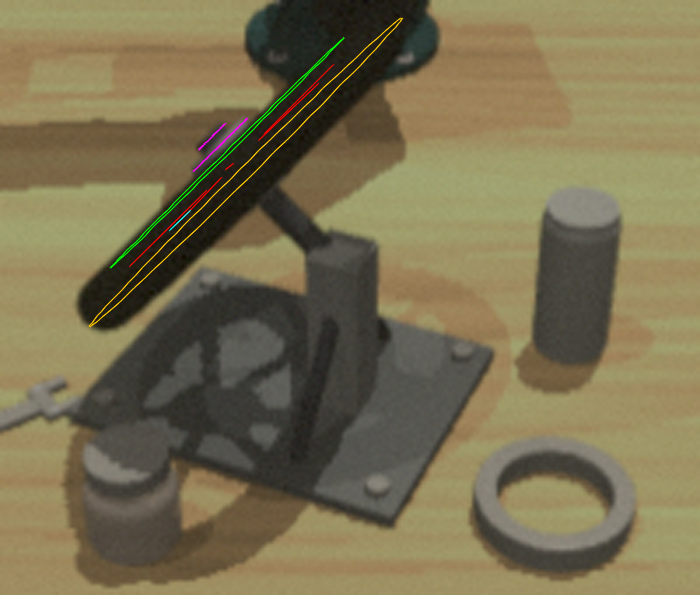

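```bash
cat > pl.py <<'E'
import numpy as np
from scipy.spatial.transform import Rotation as Ro
from bench import robot
from h import *
W=[.5627,-.0515,-1.970]
n,up,ys=frame(W[2]); l=np.cross(n,up)
def cur():
    o=robot.get_obs(); return np.array(o["tool_pos"]),Ro.from_euler("xyz",o["ee_rot"]),o
def tgtR(psi):  # tool x=-n, tool z at in-plane angle psi (deg, from up, ccw)
    z=np.cos(np.radians(psi))*up+np.sin(np.radians(psi))*l; x=-n
    return Ro.from_matrix(np.c_[x,np.cross(z,x),z])
def polar(p):
    d=p-hub(*W[:2]); return np.hypot(d@up,d@l)*1e3,np.degrees(np.arctan2(d@l,d@up)),d@n*1e3
def pos(r,phi,h): return wp(W,r/1e3,np.radians(phi),h/1e3)
def go(p,R,pt,Rt):
    "tool shift cm and rotvec (shift first in current axes, all in one)"
    return np.round(R.inv().apply(pt-p)*100,2),np.round((R.inv()*Rt).as_rotvec(),3)
E
python3 - <<'E'
from pl import *
p,R,o=cur(); print(R.as_matrix().round(3),n,up,l)
z=R.as_matrix()[:,2]
Rm=Ro.align_vectors([-n],[R.as_matrix()[:,0]])[0]*R
zz=Rm.as_matrix()[:,2]; print("psi min",np.degrees(np.arctan2(zz@l,zz@up)))
for psi in range(-180,180,30): print(psi,go(p,R,p,tgtR(psi))[1], np.linalg.norm(go(p,R,p,tgtR(psi))[1]))
print(pos(0,0,140),polar(p))
E
```

```text
[[-0.     0.973  0.231]
 [ 0.002  0.231 -0.973]
 [-1.     0.    -0.002]] [-0.2977498  -0.70581099  0.64278761] [0.24984174 0.59224574 0.76604444] [-0.92137081  0.38868475  0.        ]
psi min -143.81444092134151
-180 [0.591 0.841 0.276] 1.0643016489698773
-150 [0.101 0.729 0.477] 0.8770239449410717
-120 [-0.389  0.585  0.653] 0.9591428465041065
-90 [-0.877  0.407  0.805] 1.2580949884647026
-60 [-1.362  0.195  0.929] 1.660153607350838
-30 [-1.841 -0.057  1.021] 2.1059370835806086
0 [-2.309 -0.352  1.074] 2.5707705070659266
30 [-2.759 -0.703  1.076] 3.043692822871585
60 [ 2.497  0.885 -0.792] 2.7650493666479083
90 [ 2.036  0.948 -0.479] 2.2963973959225785
120 [ 1.561  0.955 -0.2  ] 1.8408546927989726
150 [1.078 0.917 0.051] 1.4161828977925133
[ 0.52101503 -0.15031354  0.27999027] (np.float64(448.4488805173114), np.float64(151.5227841647881), np.float64(471.5170207209085))
```

>>> step_arm(motion="0 -2 2.7 -0.7 0 0 0; 0 -2 2.7 -0.7 0 0 0; 0 -2 2.7 -0.7 0 0 0; 0 -2 2.7 -0.7 0 0 0; 0 -2 2.7 -0.7 0 0 0; 0 -2 2.7 -0.7 0 0 0; 0 -2 2.7 -0.7 0 0 0; 0 -2 2.7 -0.7 0 0 0; 0 -2 2.7 -0.7 0 0 0; 0 -2 2.7 -0.7 0 0 0")

```text
time: 0.93
tool_pos: [0.3744, -0.4038, 0.3927]
ee_rot: [-2.621, 1.57, 2.324]
wrist_force: [0.3, -0.7, 0.6]
width: 0.0308
```

>>> step_arm(motion="0 0 0 0 0.01 0.073 0.048; 0 0 0 0 0.01 0.073 0.048; 0 0 0 0 0.01 0.073 0.048; 0 0 0 0 0.01 0.073 0.048; 0 0 0 0 0.01 0.073 0.048; 0 0 0 0 0.01 0.073 0.048; 0 0 0 0 0.01 0.073 0.048; 0 0 0 0 0.01 0.073 0.048; 0 0 0 0 0.01 0.073 0.048; 0 0 0 0 0.01 0.073 0.048; 0 0 0 0 0 0 0; 0 0 0 0 0 0 0")

```text
time: 1.93
tool_pos: [0.3731, -0.4057, 0.3898]
ee_rot: [2.618, 0.695, 1.17]
wrist_force: [0.4, 0.0, 0.2]
width: 0.0005
```

Run:
```python
from pl import *
p,R,o=cur(); print(p,o["joint_positions"].round(3),o["time"],o["width"],o["wrist_force"])
print(polar(p))
print(go(p,R,pos(68,102,70),tgtR(-150)),pos(68,102,70))
```

```text
[ 0.37308094 -0.40574876  0.38980427] [-1.271  0.478  0.752  0.881  2.445  0.721] 1.9333 0.0004800973433283461 [0.44089406 0.03896967 0.23575338]
(np.float64(110.5031405956142), np.float64(160.42755946663954), np.float64(434.92340659293416))
(array([36.51,  1.85, -9.2 ]), array([-0.001, -0.002, -0.002])) [ 0.47704116 -0.08342694  0.2241648 ]
```

>>> step_arm(motion="0 3 0.2 -0.9 0 0 0; 0 3 0.2 -0.9 0 0 0; 0 3 0.2 -0.9 0 0 0; 0 3 0.2 -0.9 0 0 0; 0 3 0.2 -0.9 0 0 0; 0 3 0.2 -0.9 0 0 0; 0 3 0.2 -0.9 0 0 0; 0 3 0.2 -0.9 0 0 0; 0 3 0.1 -1 0 0 0; 0 3 0.1 -1 0 0 0; 0 0 0 0 0 0 0; 0 0 0 0 0 0 0")

```text
time: 2.93
tool_pos: [0.4571, -0.1268, 0.2683]
ee_rot: [2.609, 0.701, 1.17]
wrist_force: [-0.0, -0.6, 0.4]
width: 0.0004
```

```bash
cat > look.py <<'E'
import sys
from pl import *
from bench import snapshot
import cv2
from ov import draw
tag=sys.argv[1]; th=np.radians(float(sys.argv[2]))
for nm,c,s in (("top",(140,290,240,440),4),("scene",(130,300,150,350),3.5)):
    im=snapshot(nm)[:,:,::-1]; cv2.imwrite(f"pics/{nm}_{tag}.png",im)
    draw(f"pics/{nm}_{tag}.png",nm,W,th,f"pics/{nm}_{tag}z.png",c,s)
p,R,o=cur(); print("p",p,"polar",np.round(polar(p),1),"q",o["joint_positions"].round(2),"t",o["time"],"F",o["wrist_force"].round(1))
E
python3 look.py a 174
python3 - <<'E'
from pl import *
p,R,o=cur(); print(go(p,R,pos(68,102,10),tgtR(-150)))
E
```

```text
p [ 0.45762703 -0.12911814  0.26881029] polar [ 67.7 100.1 136.7] q [-0.94  0.03  1.53  0.8   1.98  0.67] t 3.0333 F [ 0.5 -0.3  0.3]
(array([12.67, -0.13,  0.15]), array([ 0.006,  0.004, -0.002]))
```

View pics/top_az.png

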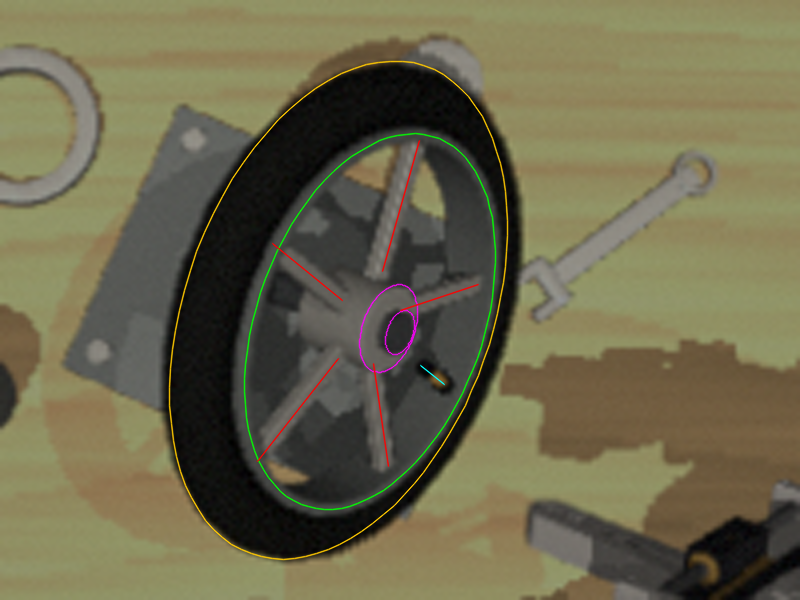

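View pics/scene_az.png

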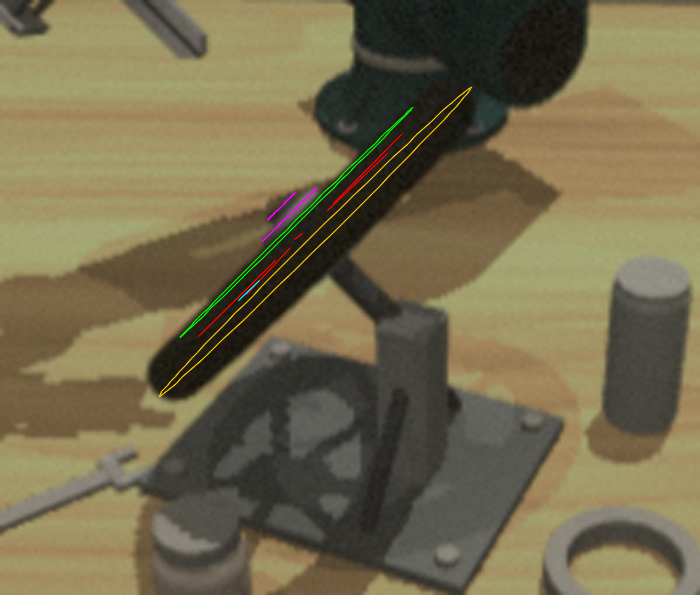

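Run:
```python
from pl import *
p,R,o=cur(); t=p-n*.019
for X in(p,t): print((proj("top",X)-[240,140])*4,(proj("scene",X)-[150,130])*3.5)
```

```text
[[512.66496916 506.77206524]] [[213.67306175  67.19835316]]
[[483.66233702 494.50636452]] [[232.39677944  86.13028061]]
```

Run:
```python
from pl import *
import cv2
from bench import snapshot
p0=np.array([.1268,-.5346,.1911]);R0=Ro.from_euler("xyz",[3.03810782, 1.56878545, 1.70013763])
for s in(-.047,.047):
  print(s,proj("scene",p0+R0.apply([.019,0,s])), proj("top",p0+R0.apply([.019,0,s])))
p,R,o=cur()
print(p, R.as_matrix().round(2))
for nm in("top","scene"):
    im=snapshot(nm)[:,:,::-1].copy(); 
    def dot(X,c): q=proj(nm,X)[0]; cv2.circle(im,(int(q[0]),int(q[1])),2,c,-1)
    dot(p,(0,0,255)); dot(p+R.apply([.019,0,0]),(0,255,0)); dot(p+R.apply([-.078,0,0]),(255,0,0)); dot(p+R.apply([0,0,.05]),(255,255,0))
    c=(180,400,320,560) if nm=="top" else (60,260,130,330)
    cv2.imwrite(f"pics/chk_{nm}.png",cv2.resize(im[c[0]:c[1],c[2]:c[3]],None,fx=2.7,fy=2.7))
```

```text
-0.047 [[120.1036406  129.77920229]] [[503.21226731 402.44865186]]
0.047 [[ 90.8169628  132.38329657]] [[537.19703367 391.38431079]]
[ 0.45762703 -0.12911814  0.26881029] [[ 0.3   0.92  0.25]
 [ 0.7  -0.04 -0.71]
 [-0.64  0.39 -0.66]]
```

View pics/chk_top.png

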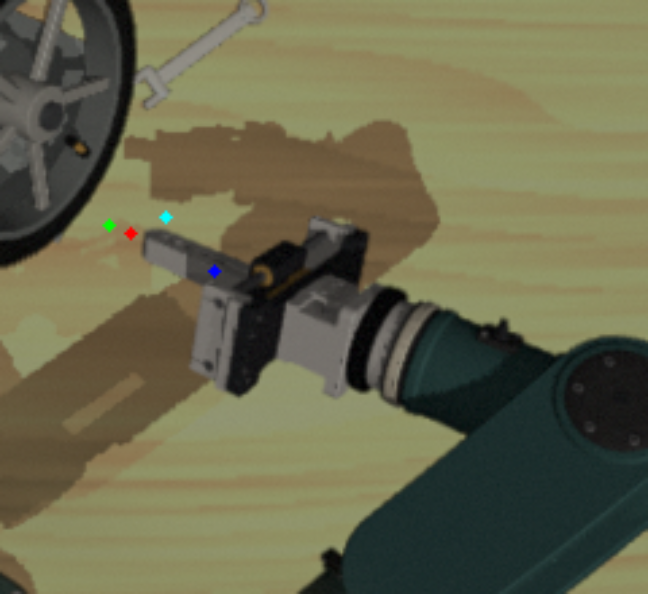

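View pics/chk_scene.png

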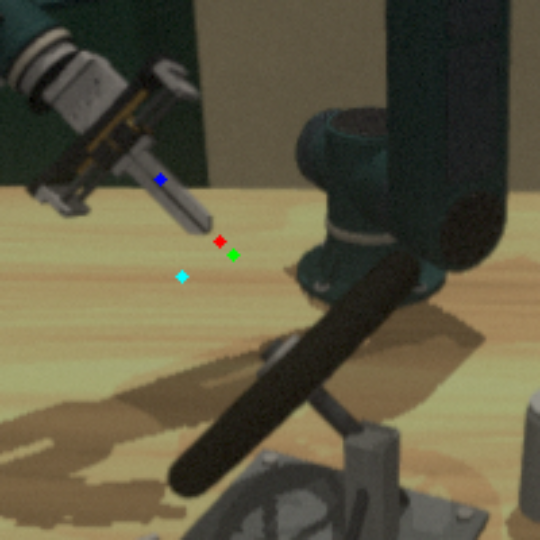

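Run:
```python
from pl import *
from scipy.optimize import least_squares
print("base",proj("scene",[[0,0,0],[0,.05,0.]]))
qt=np.array([145/2.7+320,247/2.7+180]); qs=np.array([205/2.7+130,230/2.7+60])
s=least_squares(lambda X:np.r_[proj("top",X)[0]-qt,proj("scene",X)[0]-qs],[.45,-.13,.27])
p,R,o=cur(); print(s.x,s.fun,R.inv().apply(s.x-p), "polar tip",polar(s.x))
```

```text
base [[267.7208019  161.08739516]
 [281.01306928 161.24038854]]
[ 0.44814835 -0.14107603  0.27506746] [ 0.63006104 -0.05558871  0.75059554  0.09697844] [-0.0149457  -0.00576463  0.001124  ] polar tip (np.float64(72.6280609665456), np.float64(103.13572603215438), np.float64(152.01179007836805))
```

>>> step_arm(motion="0 3 0 0 0 0 0; 0 3 0 0 0 0 0; 0 3 0 0 0 0 0; 0 0 0 0 0 0 0; 0 0 0 0 0 0 0")

```text
time: 3.55
tool_pos: [0.4842, -0.0654, 0.2092]
ee_rot: [2.615, 0.697, 1.17]
wrist_force: [0.5, -0.8, -0.3]
width: 0.0004
```

```bash
python3 look.py b 174
python3 - <<'E'
from pl import *
p,R,o=cur(); print(go(p,R,pos(66,102,-23),tgtR(-150)))
E
```

```text
p [ 0.48492866 -0.06691885  0.21067044] polar [ 66.9 101.   47.3] q [-0.83  0.01  1.67  0.8   1.81  0.67] t 3.65 F [ 0.3 -0.7  0.6]
(array([7.03, 0.02, 0.12]), array([ 0.004,  0.003, -0.004]))
```

View pics/top_bz.png

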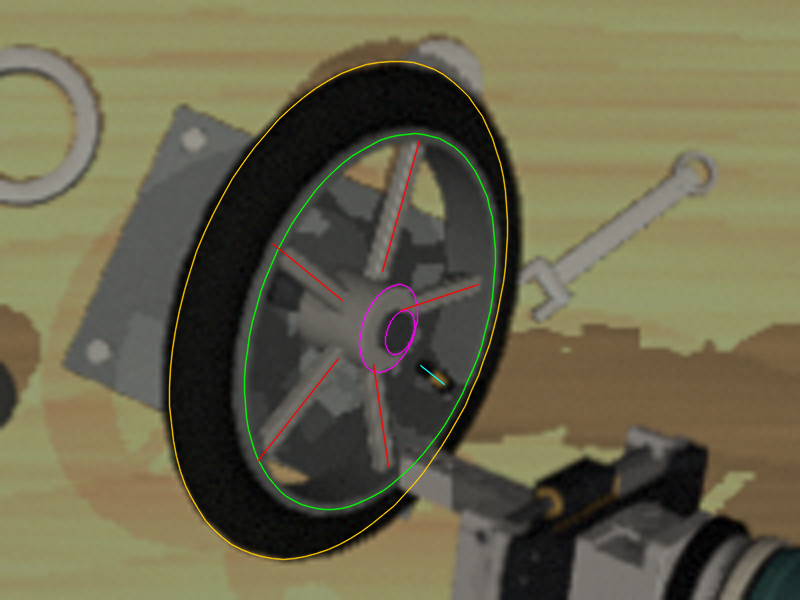

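View pics/scene_bz.png

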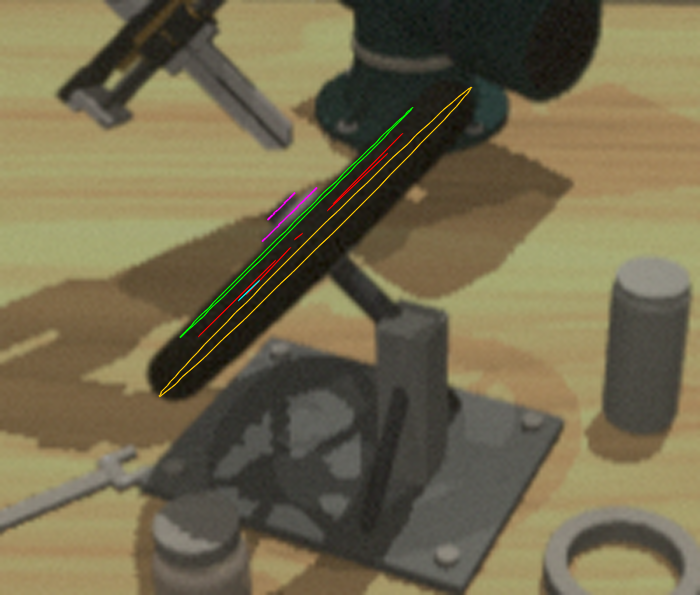

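>>> step_arm(motion="0 2 0 0 0 0 0; 0 2 0 0 0 0 0; 0 0 0 0 0 0 0; 0 0 0 0 0 0 0")

```text
time: 3.98
tool_pos: [0.4965, -0.0381, 0.1845]
ee_rot: [2.612, 0.698, 1.168]
wrist_force: [-0.5, 0.8, -0.4]
width: 0.0005
```

```bash
python3 look.py c 174
```

```text
p [ 0.49692899 -0.03870529  0.18511736] polar [ 66.8 100.9   7.4] q [-0.77  0.02  1.72  0.81  1.73  0.67] t 4.0833 F [ 0.5 -0.7  0.4]
```

View pics/top_cz.png

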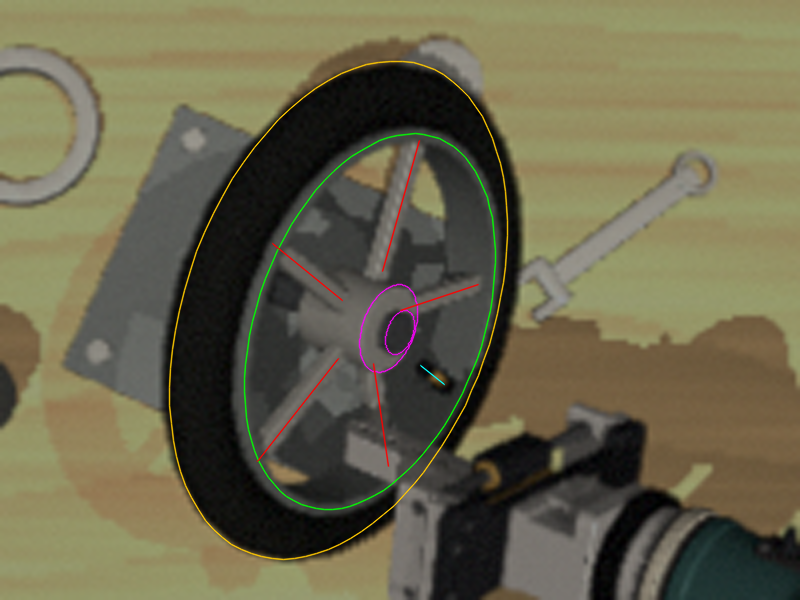

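View pics/scene_cz.png

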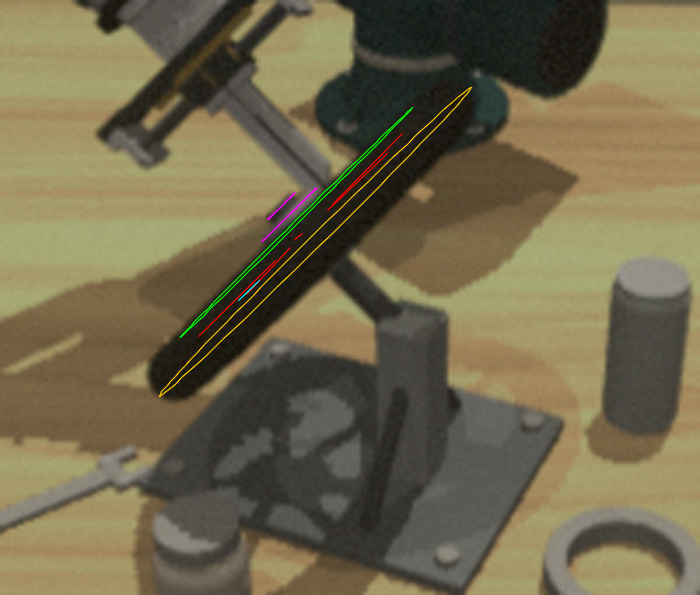

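>>> step_arm(motion="0 1.5 0 0 0 0 0; 0 1.5 0 0 0 0 0; 0 0 0 0 0 0 0; 0 0 0 0 0 0 0")

```text
time: 4.42
tool_pos: [0.5054, -0.0166, 0.1652]
ee_rot: [2.613, 0.698, 1.168]
wrist_force: [-0.1, -0.6, 0.7]
width: 0.0005
```

```bash
python3 look.py d 174
python3 - <<'E'
from pl import *
p,R,o=cur()
d0=None
prev=pos(66,102,-23)
for f in range(96,-31,-6):
    q=pos(66,f,-23); print(f,np.round(R.inv().apply(q-prev)*100,2)); prev=q
E
```

```text
p [ 0.50580791 -0.01708855  0.1655925 ] polar [ 67.  100.8 -23. ] q [-0.72  0.02  1.76  0.82  1.67  0.68] t 4.5167 F [ 0.8 -0.2 -0.6]
96 [-0.    0.25 -0.64]
90 [-0.    0.32 -0.61]
84 [ 0.    0.38 -0.58]
78 [ 0.    0.44 -0.54]
72 [ 0.    0.49 -0.49]
66 [ 0.    0.54 -0.43]
60 [ 0.    0.58 -0.37]
54 [ 0.    0.62 -0.31]
48 [ 0.    0.65 -0.25]
42 [ 0.    0.67 -0.18]
36 [ 0.    0.68 -0.11]
30 [ 0.    0.69 -0.03]
24 [0.   0.69 0.04]
18 [0.   0.68 0.11]
12 [0.   0.67 0.18]
6 [0.   0.64 0.25]
0 [0.   0.61 0.32]
-6 [0.   0.58 0.38]
-12 [0.   0.54 0.44]
-18 [0.   0.49 0.49]
-24 [0.   0.43 0.54]
-30 [0.   0.37 0.58]
```

View pics/top_dz.png

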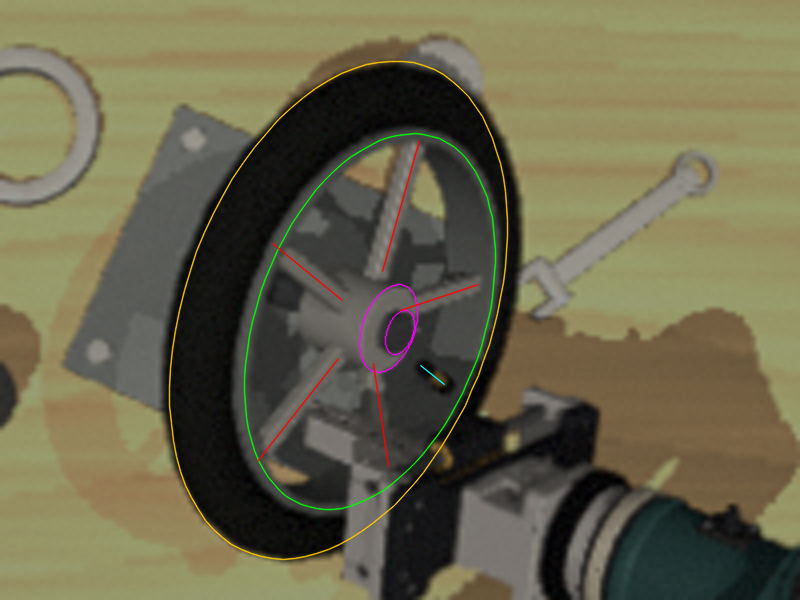

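View pics/scene_dz.png

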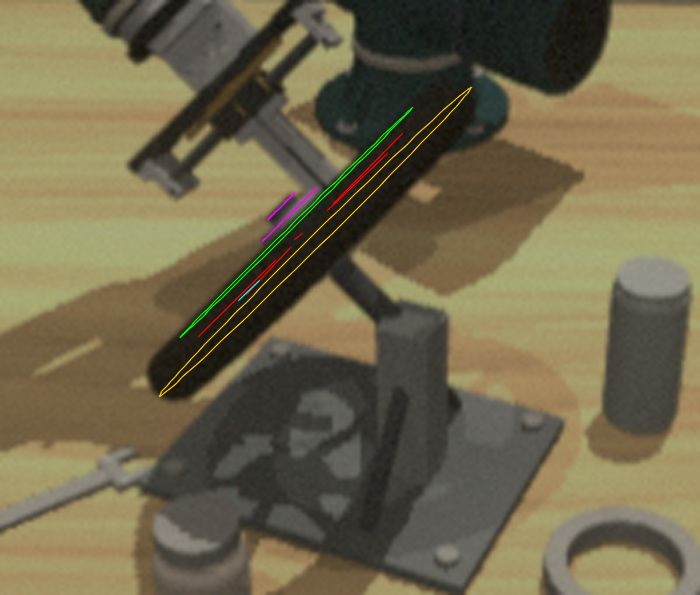

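>>> step_arm(motion="0 0 0.25 -0.64 0 0 0; 0 0 0.32 -0.61 0 0 0; 0 0 0.19 -0.29 0 0 0; 0 0 0.19 -0.29 0 0 0; 0 0 0.22 -0.27 0 0 0; 0 0 0.22 -0.27 0 0 0; 0 0 0.25 -0.25 0 0 0; 0 0 0.25 -0.25 0 0 0; 0 0 0.27 -0.22 0 0 0; 0 0 0.27 -0.22 0 0 0; 0 0 0.29 -0.19 0 0 0; 0 0 0.29 -0.19 0 0 0; 0 0 0 0 0 0 0")

```text
time: 5.6
tool_pos: [0.5245, 0.0096, 0.2015]
ee_rot: [2.612, 0.696, 1.169]
wrist_force: [0.6, -0.7, -0.2]
width: 0.0003
```

```bash
python3 look.py e 152
```

```text
p [0.52437858 0.00954698 0.20150913] polar [ 68.8  59.1 -24.3] q [-0.66 -0.    1.71  0.84  1.68  0.77] t 5.7 F [0.4 0.8 0.7]
```

View pics/top_ez.png

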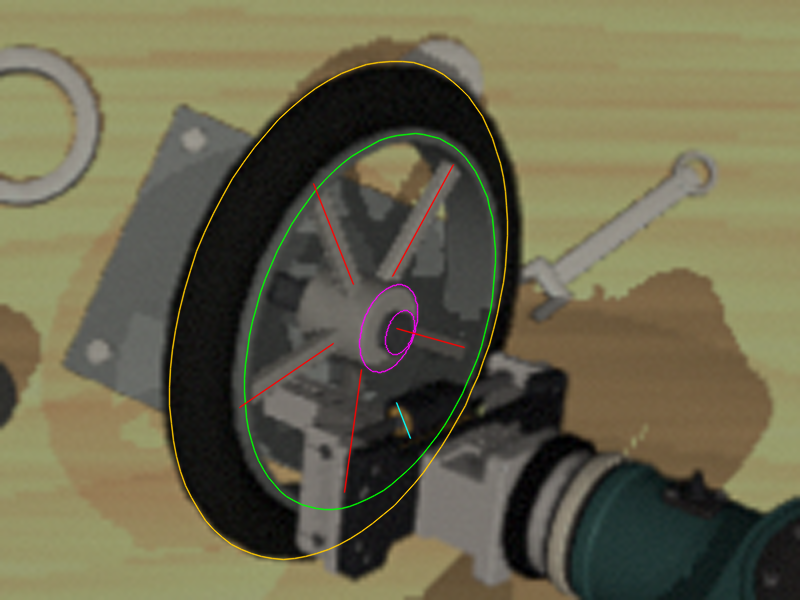

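```bash
cat > arc.py <<'E'
import sys
from pl import *
f1,st,r,h=map(float,sys.argv[1:5])
p,R,o=cur(); r0,f0,h0=polar(p); N=int(np.ceil(abs(f1-f0)/st)); prev=p
print(r0,f0,h0,N)
for i in range(1,N+1):
    s=i/N; q=pos(r0+(r-r0)*min(1,3*s),f0+(f1-f0)*s,h0+(h-h0)*s); d=np.round(R.inv().apply(q-prev)*100,2); prev=prev+R.apply(d/100); print(i,d)
E
python3 arc.py -20 4.5 67 -23
```

```text
68.8348097261305 59.053895433705144 -24.279506644198364 18
1 [-0.01  0.48 -0.21]
2 [-0.    0.5  -0.17]
3 [-0.01  0.51 -0.13]
4 [-0.    0.51 -0.09]
5 [-0.01  0.51 -0.05]
6 [-0.    0.52 -0.01]
7 [-0.01  0.51 -0.01]
8 [-0.    0.52  0.04]
9 [-0.01  0.5   0.08]
10 [-0.    0.5   0.11]
11 [-0.01  0.49  0.15]
12 [-0.01  0.48  0.19]
13 [-0.    0.46  0.23]
14 [-0.01  0.44  0.26]
15 [-0.    0.43  0.29]
16 [-0.01  0.39  0.33]
17 [-0.01  0.38  0.35]
18 [-0.    0.34  0.38]
```

>>> step_arm(motion="0 0 0.48 -0.21 0 0 0; 0 0 0.5 -0.17 0 0 0; 0 0 0.51 -0.13 0 0 0; 0 0 0.51 -0.09 0 0 0; 0 0 0.51 -0.05 0 0 0; 0 0 0.52 -0.01 0 0 0; 0 0 0.51 -0.01 0 0 0; 0 0 0.52 0.04 0 0 0; 0 0 0.5 0.08 0 0 0; 0 0 0.5 0.11 0 0 0; 0 0 0.49 0.15 0 0 0")

```text
time: 6.62
tool_pos: [0.5747, 0.0091, 0.2242]
ee_rot: [2.614, 0.697, 1.17]
wrist_force: [-3.1, 0.1, -1.3]
width: 0.0004
```

>>> step_arm(motion="0 0 0.48 0.19 0 0 0; 0 0 0.46 0.23 0 0 0; 0 0 0.44 0.26 0 0 0; 0 0 0.43 0.29 0 0 0; 0 0 0.39 0.33 0 0 0; 0 0 0.38 0.35 0 0 0; 0 0 0.34 0.38 0 0 0; 0 0 0 0 0 0 0; 0 0 0 0 0 0 0")

```text
time: 7.37
tool_pos: [0.6078, -0.0075, 0.2222]
ee_rot: [2.61, 0.697, 1.164]
wrist_force: [-0.0, -0.7, 0.6]
width: 0.0005
```

```bash
python3 look.py f 74
```

```text
p [ 0.60717743 -0.00727142  0.22231595] polar [ 66.5 -21.  -23.7] q [-0.59  0.16  1.49  0.86  1.66  0.86] t 7.4667 F [ 0.2  0.5 -0.4]
```

View pics/top_fz.png

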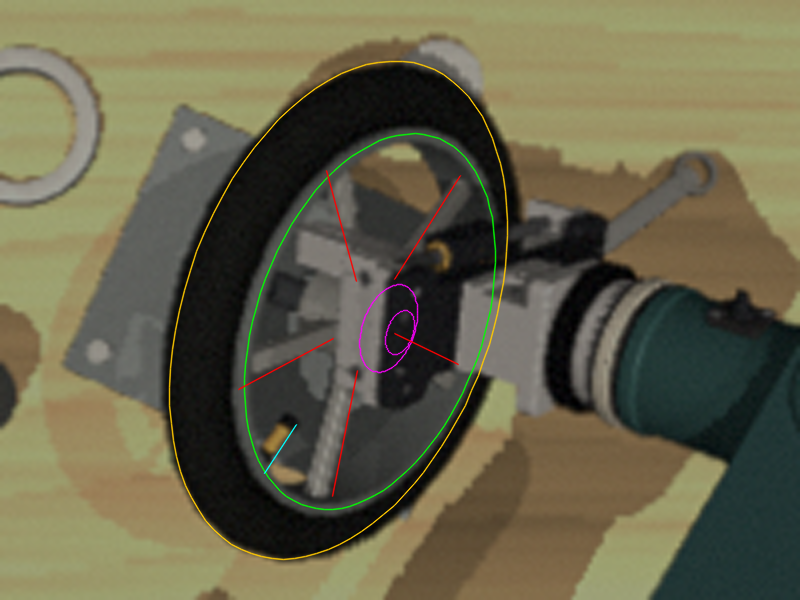

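View pics/scene_fz.png

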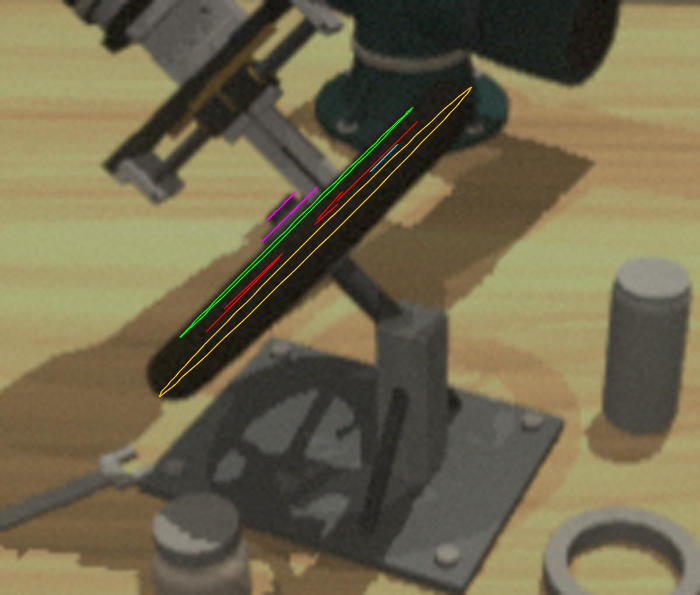

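>>> step_arm(motion="0 0 -0.3 -0.3 0 0 0; 0 -1.5 0 0 0 0 0; 0 -2.5 0 0 0 0 0; 0 -3 0 0 0 0 0; 0 -3 0 0 0 0 0; 0 -3 0 0 0 0 0; 0 0 0 0 0 0 0; 0 0 0 0 0 0 0; 0 0 0 0 0 0 0; 0 0 0 0 0 0 0")

```text
time: 8.3
tool_pos: [0.5636, -0.095, 0.3049]
ee_rot: [2.616, 0.697, 1.171]
wrist_force: [0.8, 0.4, -0.5]
width: 0.0004
```

```bash
python3 look.py g 68
```

```text
p [ 0.56367003 -0.09491078  0.30501155] polar [ 65.1 -15.8 104.3] q [-0.76  0.15  1.34  0.86  1.9   0.88] t 8.4 F [-0.9 -0.6 -0.4]
```

View pics/top_gz.png

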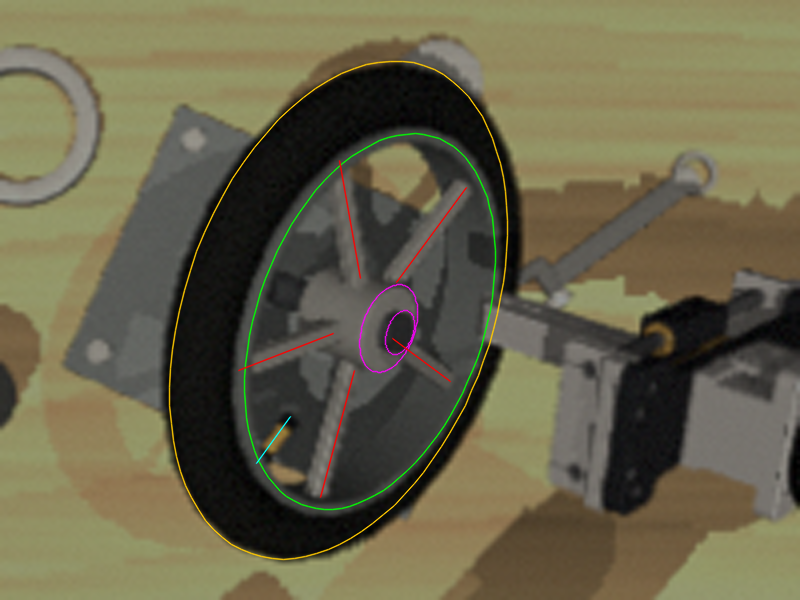

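Run:
```python
from pl import *
p,R,o=cur(); print(go(p,R,pos(66,141,100),tgtR(-150)))
```

```text
(array([  0.41, -10.85,   6.88]), array([ 0.002, -0.001, -0.001]))
```

>>> step_arm(motion="0 0 -2 1.2 0 0 0; 0 0 -2 1.3 0 0 0; 0 0 -2 1.3 0 0 0; 0 0.4 -2 1.3 0 0 0; 0 0 -2 1.3 0 0 0; 0 0 -0.85 0.5 0 0 0; 0 0 0 0 0 0 0; 0 2 0 0 0 0 0; 0 2 0 0 0 0 0; 0 2 0 0 0 0 0; 0 0 0 0 0 0 0; 0 0 0 0 0 0 0")

```text
time: 9.4
tool_pos: [0.5005, -0.0945, 0.1781]
ee_rot: [2.613, 0.697, 1.17]
wrist_force: [-0.1, -0.3, 0.5]
width: 0.0005
```

```bash
python3 look.py i 70
python3 - <<'E'
from pl import *
p,R,o=cur(); print(go(p,R,pos(66,141,-23),tgtR(-150)))
E
```

```text
p [ 0.50082331 -0.09603697  0.178784  ] polar [ 64.2 141.8  42.6] q [-0.84  0.11  1.64  0.79  1.78  0.62] t 9.5 F [-0.4 -0.4  0.3]
(array([ 6.56, -0.22, -0.03]), array([ 0.005,  0.002, -0.003]))
```

View pics/top_iz.png

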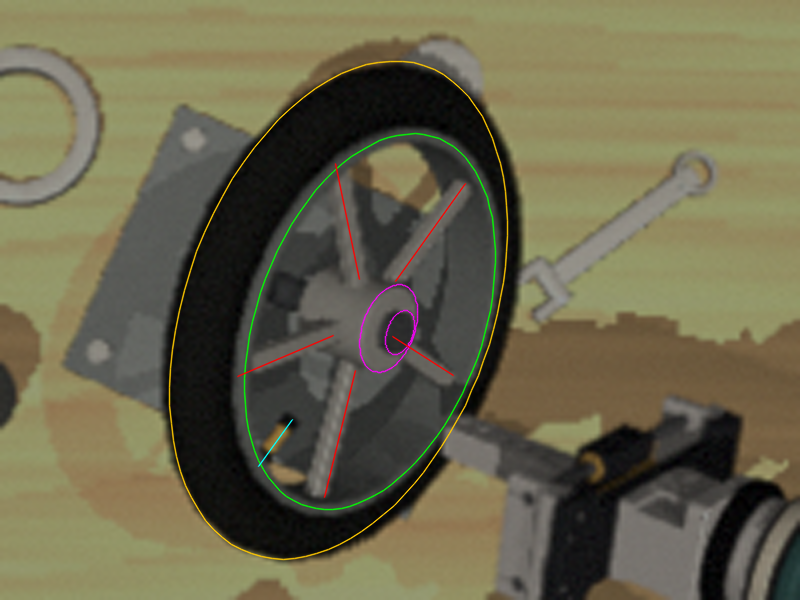

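View pics/scene_iz.png

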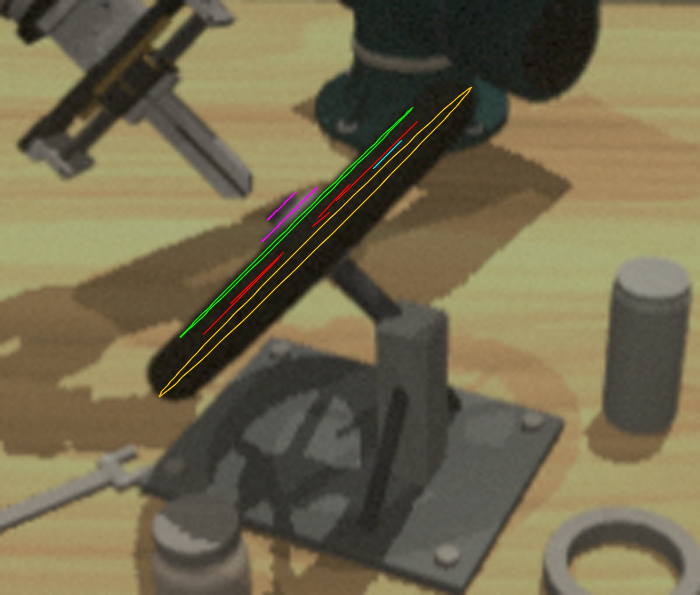

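>>> step_arm(motion="0 1.5 0 0 0 0 0; 0 2 -0.1 0 0 0 0; 0 1.5 -0.1 0 0 0 0; 0 1.5 0 0 0 0 0; 0 0 0 0 0 0 0; 0 0 0 0 0 0 0")

```text
time: 10.0
tool_pos: [0.518, -0.0501, 0.1357]
ee_rot: [2.612, 0.698, 1.168]
wrist_force: [0.1, -0.4, 0.8]
width: 0.0001
```

```bash
python3 arc.py 62 4.5 67 -23
```

```text
66.63457284827241 141.26876902944286 -22.602698022870072 18
1 [ 0.   -0.17 -0.48]
2 [ 0.   -0.14 -0.5 ]
3 [ 0.   -0.09 -0.5 ]
4 [ 0.01 -0.06 -0.51]
5 [-0.   -0.02 -0.52]
6 [-0.    0.03 -0.51]
7 [ 0.    0.06 -0.51]
8 [ 0.    0.11 -0.5 ]
9 [ 0.    0.15 -0.5 ]
10 [ 0.01  0.18 -0.48]
11 [-0.    0.22 -0.47]
12 [ 0.    0.25 -0.44]
13 [ 0.    0.29 -0.43]
14 [ 0.01  0.32 -0.4 ]
15 [-0.    0.35 -0.38]
16 [ 0.    0.38 -0.35]
17 [ 0.01  0.4  -0.32]
18 [-0.    0.43 -0.29]
```

>>> step_arm(motion="0 0 -0.17 -0.48 0 0 0; 0 0 -0.14 -0.5 0 0 0; 0 0 -0.09 -0.5 0 0 0; 0 0 -0.06 -0.51 0 0 0; 0 0 -0.02 -0.52 0 0 0; 0 0 0.03 -0.51 0 0 0; 0 0 0.06 -0.51 0 0 0; 0 0 0.11 -0.5 0 0 0; 0 0 0.15 -0.5 0 0 0; 0 0 0.18 -0.48 0 0 0; 0 0 0.22 -0.47 0 0 0; 0 0 0.25 -0.44 0 0 0; 0 0 0.29 -0.43 0 0 0; 0 0 0.32 -0.4 0 0 0; 0 0 0.35 -0.38 0 0 0; 0 0 0 0 0 0 0; 0 0 0 0 0 0 0")

```text
time: 11.42
tool_pos: [0.514, 0.0011, 0.1889]
ee_rot: [2.612, 0.696, 1.17]
wrist_force: [-0.4, -0.4, 0.1]
width: 0.0004
```

```bash
python3 look.py j 22
```

```text
p [0.51382033 0.0007834  0.18833308] polar [ 67.7  75.  -23.4] q [-0.68 -0.    1.74  0.84  1.68  0.74] t 11.5167 F [ 0.3  0.5 -0.1]
```

View pics/top_jz.png

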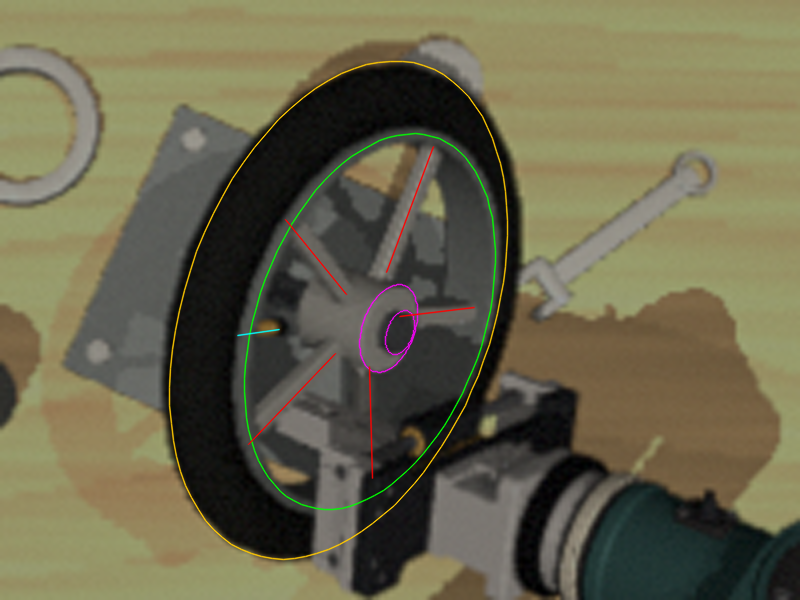

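```bash
python3 arc.py 56 3.2 67 -23
```

```text
67.65404319466592 75.0303778128985 -23.419758651479718 6
1 [-0.01  0.29 -0.23]
2 [-0.    0.31 -0.22]
3 [-0.01  0.3  -0.22]
4 [-0.    0.3  -0.21]
5 [-0.01  0.32 -0.18]
6 [-0.01  0.33 -0.17]
```

>>> step_arm(motion="0 0 0.29 -0.23 0 0 0; 0 0 0.31 -0.22 0 0 0; 0 0 0.3 -0.22 0 0 0; 0 0 0.3 -0.21 0 0 0; 0 0 0.32 -0.18 0 0 0; 0 0 0.33 -0.17 0 0 0; 0 0 0 0 0 0 0; 0 0 0 0 0 0 0; 0 0 0 0 0 0 0")

```text
time: 12.27
tool_pos: [0.5282, 0.0086, 0.204]
ee_rot: [2.612, 0.696, 1.168]
wrist_force: [-0.4, -0.6, 0.2]
width: 0.0006
```

```bash
python3 look.py k 2
```

```text
p [0.52803159 0.00841091 0.20365674] polar [ 66.6  56.  -23.2] q [-0.65  0.    1.7   0.84  1.68  0.78] t 12.3667 F [ 0.6 -0.5 -0.2]
```

View pics/top_kz.png

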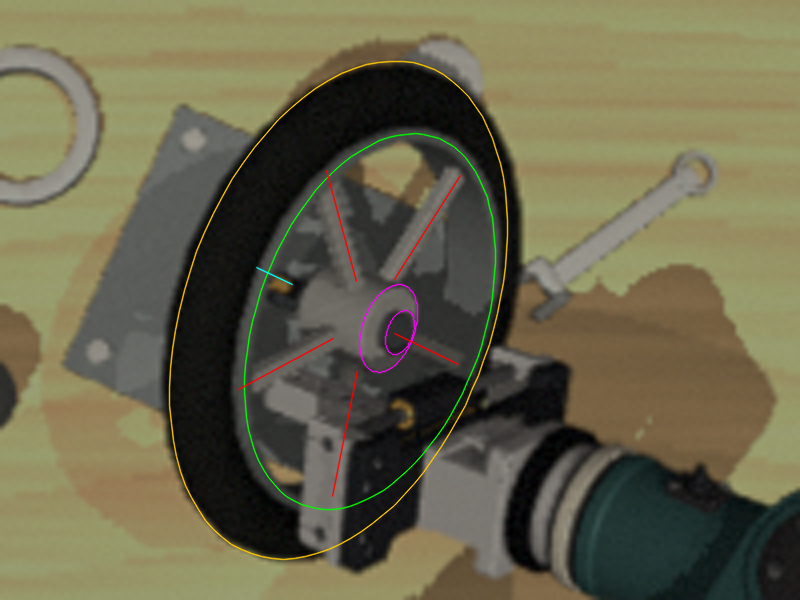

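>>> step_arm(motion="0 0 0.22 -0.12 0 0 0; 0 0 0.24 -0.11 0 0 0; 0 0 0 0 0 0 0; 0 0 0 0 0 0 0; 0 0 0 0 0 0 0; 0 0 -0.2 0.2 0 0 0; 0 -1 0 0 0 0 0; 0 -2 0 0 0 0 0; 0 -3 0 0 0 0 0; 0 -3 0 0 0 0 0; 0 -3 0 0 0 0 0; 0 -3 0 0 0 0 0; 0 0 0 0 0 0 0; 0 0 0 0 0 0 0")

```text
time: 13.53
tool_pos: [0.4855, -0.099, 0.3019]
ee_rot: [2.609, 0.698, 1.164]
wrist_force: [0.5, -0.6, -0.4]
width: 0.0005
```

```bash
python3 look.py l 0
python3 - <<'E'
import cv2
im=cv2.imread("pics/top_l.png")
im=cv2.resize(im[165:275,290:375],None,fx=7,fy=7,interpolation=cv2.INTER_CUBIC)
im=cv2.convertScaleAbs(im,alpha=1.6,beta=0)
cv2.imwrite("pics/lzA.png",im[:600]);cv2.imwrite("pics/lzB.png",im[170:])
E
```

```text
p [ 0.48502888 -0.09706463  0.30012201] polar [ 65.9  54.8 126.1] q [-0.87  0.02  1.49  0.84  1.97  0.79] t 13.6333 F [ 0.6  0.1 -0.5]
```

View pics/top_lz.png

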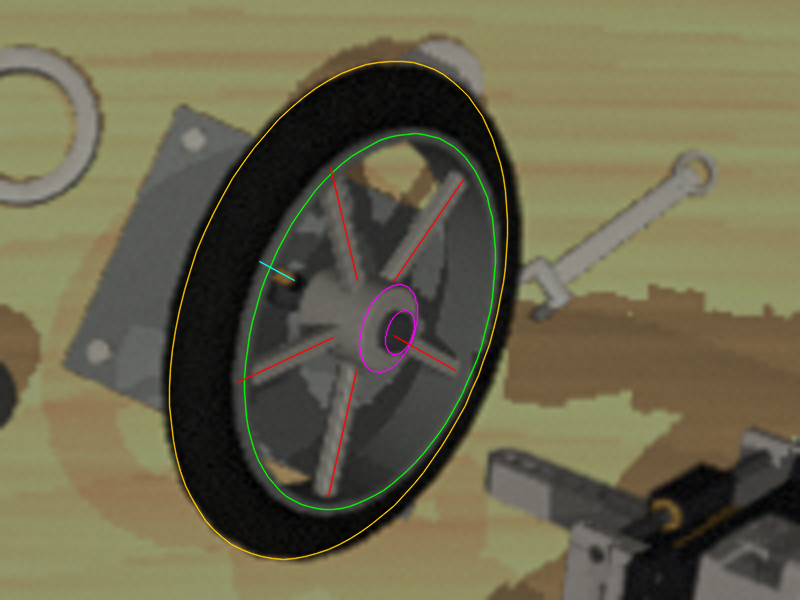

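View pics/lzA.png

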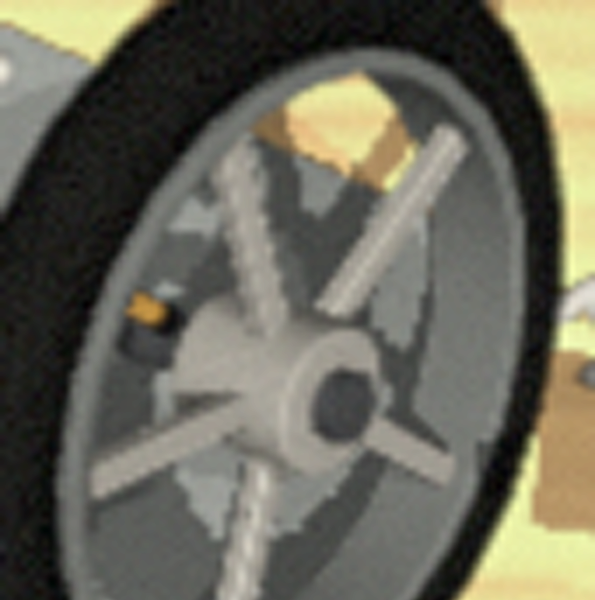

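View pics/lzB.png

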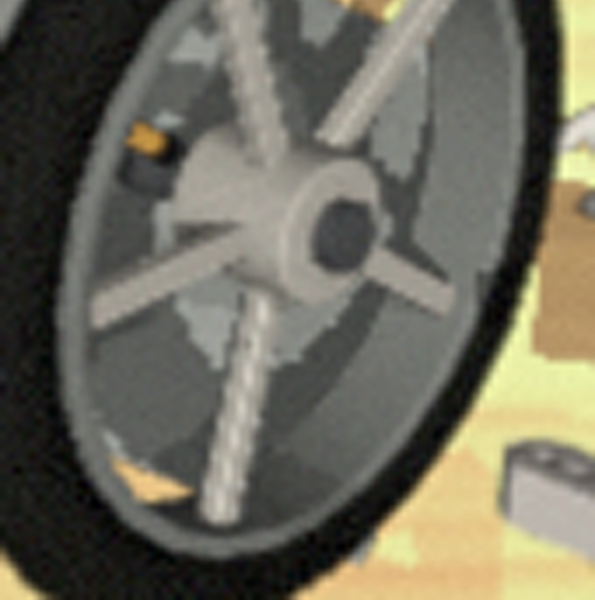

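```bash
cat > lm2.py <<'E'
from ov import *
from scipy.optimize import least_squares
def z(q): return (np.array(q,float)+.5)/7-.5+[290,165]
sA=[((370,80),(308,300)),((488,318),(375,355)),((320,640),(302,480)),((115,610),(243,438)),((150,270),(250,345))]
sB=[((235,150),(272,330)),((452,135),(332,305)),((452,468),(370,430)),((220,685),(258,470)),((95,490),(235,415))]
rim={"t":(375,47),"l":(58,510),"r":(525,270),"b":(230,725)}
nut=z((345,405))
a=np.linspace(0,2*np.pi,360)
def match(p,th,sp): return [int(np.argmin([np.linalg.norm(proj("top",wp(p,.105,th+np.radians(36+72*k),.007))[0]-z(e)) for k in range(5)])) for e,_ in sp]
KA=match(P,np.radians(174),sA);KB=match(P,0,sB);print(KA,KB)
def res(v,fix=None):
    p=[v[0],v[1],v[2]]; r=[]
    r+=list(proj("top",wp(p,0,0,.033))[0]-nut)
    for th,K,sp,val in((v[3],KA,sA,(413,485)),(v[4],KB,sB,(152,312))):
      r+=list(.5*(proj("top",wp(p,.088,th,.006))[0]-z(val)))
      for k,(e,ro) in zip(K,sp):
        A,B=proj("top",wp(p,np.array([.03,.108]),th+np.radians(36+72*k),.006)); d=(B-A)/np.linalg.norm(B-A); m=np.array([-d[1],d[0]])
        r+=[(z(e)-A)@m,(z(ro)-A)@m]
    q=proj("top",wp(p,v[5],a,.018))
    r+=[q[:,1].min()-z(rim["t"])[1],q[:,0].min()-z(rim["l"])[0],q[:,0].max()-z(rim["r"])[0],q[:,1].max()-z(rim["b"])[1]]
    return np.array(r)
for loss in("linear","soft_l1"):
    s=least_squares(res,[*P,np.radians(174),0,.113],loss=loss,x_scale=[.01,.01,.1,.1,.1,.01])
    print(s.x.round(4),np.degrees(s.x[2:5])); print(np.round(s.fun,1))
# fix yaw at silhouettes/other
for yaw in(-110,-112,-114,-116):
    s=least_squares(lambda u:res([u[0],u[1],np.radians(yaw),u[2],u[3],u[4]]),[P[0],P[1],3.03,0,.113]); print(yaw,s.cost,np.degrees(s.x[2:4]))
E
python3 lm2.py
```

```text
[1, 0, 4, 3, 2] [4, 3, 2, 1, 0]
[ 0.5626 -0.0515 -1.9782  3.0434  0.0246  0.1168] [-113.34158973  174.37378167    1.41231836]
[ 0.7  0.3 -0.7 -0.5 -0.6 -0.3  0.1  0.   0.3 -0.3 -0.9  0.   0.5  1.1
 -1.1 -0.3  1.3 -0.   0.1 -0.8 -0.2  0.4  0.1  1.3 -1.4 -0.7 -0.3  1.1
  0.1  0.6]
[ 0.5626 -0.0515 -1.9766  3.0411  0.0233  0.1165] [-113.25085452  174.24398123    1.33394656]
[ 0.7  0.3 -0.7 -0.5 -0.5 -0.3  0.   0.   0.3 -0.3 -0.9  0.   0.4  1.1
 -1.1 -0.4  1.3 -0.   0.2 -0.7 -0.2  0.3  0.2  1.3 -1.4 -0.7 -0.2  1.2
 -0.   0.5]
-110 11.79235711545037 [170.95356852  -1.84455891]
-112 7.783342445116108 [1.73000373e+02 1.07046448e-01]
-114 7.180651175908675 [175.04778147   2.05211681]
-116 10.152595715979588 [177.0945762    3.99381249]
```

Run:
```python
from ov import *
from scipy.optimize import least_squares
def bp(n,q,z): return np.r_[least_squares(lambda u:proj(n,[u[0],u[1],z])[0]-q,[.55,-.05]).x,z]
s=[bp("scene",np.array(c)/3.5+[170,150],.012) for c in((75,418),(393,522),(493,352),(203,270))]
for a,b in((0,1),(1,2),(2,3),(3,0)):
    d=s[b]-s[a]; print(np.linalg.norm(d),np.degrees(np.arctan2(d[1],d[0])))
t=[bp("top",np.array(c)/4+[240,140],.012) for c in((182,105),(63,366))]
d=t[1]-t[0];print("top edge",np.linalg.norm(d),np.degrees(np.arctan2(d[1],d[0])))
b=[bp("top",np.array(c)/4+[240,140],.014) for c in((194,139),(97,352))]; d=b[1]-b[0];print("bolts",np.linalg.norm(d),np.degrees(np.arctan2(d[1],d[0])))
print(np.array(s).round(3))
```

```text
0.2513434939616176 66.57145524850968
0.19632575890234225 156.86709777535006
0.25536267208525765 -113.71288109846148
0.19765439356236966 -21.970571271098205Traceback (most recent call last):
  File "<stdin>", line 7, in <module>
  File "<stdin>", line 3, in bp
    return func(*args, **kwargs)
    vector_fun = VectorFunction(
        fun_wrapped,
    ...<6 lines>...
        workers=workers
    )
    self.J, dct = approx_derivative(
                  ~~~~~~~~~~~~~~~~~^
        self.fun_wrapped, self.x, f0=self.f, **finite_diff_options
        ^^^^^^^^^^^^^^^^^^^^^^^^^^^^^^^^^^^^^^^^^^^^^^^^^^^^^^^^^^
    )
    ^
    J, _nfev = _dense_difference(fun_wrapped, x0, f0, h,
               ~~~~~~~~~~~~~~~~~^^^^^^^^^^^^^^^^^^^^^^^^
                             use_one_sided, method,
                             ^^^^^^^^^^^^^^^^^^^^^^
                             mf)
                             ^^^
    df = [f_eval - f0 for f_eval in f_evals]
                                    ^^^^^^^
    f = np.atleast_1d(self.fun(x, *self.args, **self.kwargs))
                      ~~~~~~~~^^^^^^^^^^^^^^^^^^^^^^^^^^^^^^
    return np.atleast_1d(self.fun(x))
                         ~~~~~~~~^^^
    return self.f(x, *self.args, **self.kwargs)
           ~~~~~~^^^^^^^^^^^^^^^^^^^^^^^^^^^^^^
  File "<stdin>", line 3, in <lambda>
  File "h.py", line 4, in proj
    p=camera_params(n); R=np.array(p["R"]);t=np.array(p["t"])
ValueError: time passes only in moves, steps and waits
```

```bash
python3 -c "
from bench import robot
print(robot.close_job())"
```

```text
the job is handed in; nothing more can be done
None
```

I turned the wheel until the valve stem pointed straight up, in two separate pushes on the spokes, then drew the fingers clear and handed the job in at about 13.7 s. The hand-in gave no verdict.

- **First push:** the stem went from about 174° to 70° from the top. I then drew the closed fingers right out, about 12 cm clear of the wheel.
- **Second push:** I entered another gap, one without the stem, and pushed a second spoke until the stem was at the top.

**Last checks**
- **Stem angle:** fitting the spoke, nut and rim positions in the top picture puts the stem about 1.3° from the top, with an uncertainty of about 2.5°. The limit is about 7°.
- **Wheel heading:** the stand's base plate, measured separately, gave about -113.2°. That agrees with the wheel fit at about -113.3°.
- **Fingers and bench:** the fingers are well clear of the wheel. The pictures show no sign that any of the bystanders moved; I judged this by eye and did not measure it.
- **Forces:** no wrist force I read exceeded about 4 N, but these are readings at the end of each move only.

**Disagreements and failures**
- **Fingertip position:** in both cameras the fingertips looked about 34 mm shorter along the tool than the stated tool position implies. I chose insertion depths that worked either way.
- **Heading check:** my base-plate script stopped partway with a timing error, so that heading comes from the scene camera alone.

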